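Refit the adjuster knob and switch on the sealer drive

TASK

Get the carton sealer ready to run: put the loose hand knob back on the keyed shaft of the gear housing, fully home, then lift wide the spring-loaded, slow-closing cover of the drive switch (the larger of the two covered switch boxes), push the toggle under it all the way over, away from the cover's pull lip, and let the cover drop shut by itself. Do not start the drive before the knob is on, leave the smaller covered switch shut, and do not disturb the tape roll, tape gun or carton.

Things in the scene. Friction and masses are not known exactly. Their poses are not given: they have to be found in the camera images.
- drive: Drive switch box, fixed to the bench: grey box 126 (x) x 104 (y) x 80 mm high. Origin at the centre of its underside, z up, -x is its front (the pull lip's side), +x the hinge side. On top is an aluminium cover (see drive_cover) with the toggle beneath it. It and the smaller box swap places.
- drive_cover (a joint): Cover's hinge angle: 0 shut, grows as its front rises, to 1.75 rad. An upside-down tray 106 long, 84 wide (76 inside), 56 mm tall, open below, rim 82 mm above the bench. A damped spring shuts it slowly from any angle, at 0.12 to 0.18 rad/s: let go wide open, it leaves some 4 s to push the toggle, and is shut within 13 s. Lifting takes 1 N at the lip, plus 8 N per rad/s.
- drive_hinge (a point): Middle of the cover's hinge line, which runs along the box's y at the rear of the cover's rim: x = +44 mm, z = 82 mm in the box's frame. Fixed to the box, same axes.
- drive_lip (a point): Middle of the front edge of the cover's pull lip, on its lower face; moves with the cover (x from lip to hinge). The flat lip, 60 mm wide and 5 mm thick, juts 24 mm forward from the foot of the cover's front wall, over free space: 23 mm of it overhang the box's front face. Shut, this point is 86 mm in front of the box's centre, 82 mm up.
- drive_toggle (a joint): Toggle: 0 = off (leaning 0.38 rad towards the lip), 0.76 = on (leaning 0.38 rad towards the hinge). A steel bat 46 mm long, 16 mm thick at the top, pivoted at x = -32 mm, y = 0 in the box's frame, 83 mm above the bench (box top: 80 mm), 76 mm before the hinge. It stays where it is left; 1 to 2 N moves it. It starts within 0.12 of off.
- printer: The other, smaller switch box (leave alone), fixed: 94 x 74 x 80 mm high, same build, its cover 74 mm long, 54 mm wide, 56 mm tall, with a lip 34 mm wide that reaches 64 mm in front of the box's centre. Origin at the centre of its underside, -x its front.
- printer_cover (a joint): Cover of the smaller box, 0 = shut; must stay shut.
- printer_toggle (a joint): Toggle of the smaller box, 0 = off, to 0.76 = on; must stay off.
- shaft_seat (a point): Centre of the shaft's foot, on top of the dark gear housing (fixed, 90 x 90 x 60 mm high). The upright shaft is 21 mm across and 30 mm tall, its top 5 mm tapered; one rib 9 mm wide runs up its side towards this frame's +x, reaching 19 mm from the axis and up to 25 mm above the seat (top 4 mm only 6 mm wide).
- knob_foot (a point): Centre of the underside of the loose black hand knob, standing upright. Hub 68 mm across, 36 mm tall; bore from below 26 mm wide, 32 mm deep, its notch 14 mm wide, to 22 mm from the axis, towards the knob's +x. A pointer on the rim (44 mm from the axis) marks the notch side. Home: underside on the housing, knob +x along the shaft's +x (within 0.1 rad).
- knob_grip (a point): Point on the knob's axis 60 mm above its underside, at the middle of the bar grip on top of the hub: a bar 66 mm long along the knob's x, 18 mm thick (y), from 36 to 76 mm above the underside. Same axes as the knob.
- taperoll: Bystander: tape roll lying flat, 90 mm across, 38 mm tall; origin under its centre. Swaps places with the knob.
- tapegun: Bystander: red tape gun about 190 mm long with a tape roll, 124 mm tall; origin under its middle.
- carton: Bystander: carton 110 (x) x 200 (y) x 125 mm high just beyond the gear housing (its near face some 75 to 95 mm from the shaft's axis); origin under its centre.
There are look-alikes about, which are no part of the job. What is shaped like the part that bears knob_foot but green is not meant.

How it is judged (in metres and radians):
On the way, in this order (a step that is already met when the one before it is completed fails the run):
1. the knob is fully home on the keyed shaft (z of knob_foot in the frame of shaft_seat below 0.005 m and horizontal distance between knob_foot and shaft_seat below 0.005 m and angle between the z axis of knob_foot and the z axis of shaft_seat, either way round below 0.08 rad), for 0.2 s.
2. the drive cover is lifted by more than 0.6 rad (value of joint drive_cover above 0.6 rad), for 0.1 s.
3. the drive toggle is pushed over to on (value of joint drive_toggle above 0.6 rad and value of joint drive_cover above 0.1 rad), for 0.05 s.
At the end, for the whole second after the job is handed in: Knob home and still (5 mm, 0.08 rad upright), drive toggle over 0.6 rad, drive cover shut (under 0.05 rad) and still, smaller cover shut (under 0.05), its toggle off (under 0.25), roll, gun and carton within 30 mm of their starts (all of step 1 and value of joint drive_toggle above 0.6 rad and value of joint each of drive_cover, printer_cover below 0.05 rad and velocity of joint drive_cover below 0.05 rad/s and value of joint printer_toggle below 0.25 rad and linear speed of knob below 0.02 m/s and distance of each of taperoll, tapegun, carton from where it was at the start of the episode below 0.03 m); the robot touches nothing.
It fails at once if the drive is switched on (toggle beyond 0.45 rad) while the knob is not home (value of joint drive_toggle above 0.45 rad and not (z of knob_foot in the frame of shaft_seat below 0.005 m and horizontal distance between knob_foot and shaft_seat below 0.005 m and angle between the z axis of knob_foot and the z axis of shaft_seat, either way round below 0.08 rad)).
It fails at once if the smaller box's cover is opened (more than 0.2 rad) (value of joint printer_cover above 0.2 rad).
It fails at once if the tape roll, tape gun or carton is moved more than 40 mm (distance of any of taperoll, tapegun, carton from where it was at the start of the episode above 0.04 m).
It also fails if it takes over 72 s, if anything falls off the work surface, if the arm or the gripper's body presses on something with over 40 N, if the wrist force passes 120 N, or if a joint passes its speed limit or range.

ROBOT

A 7-joint arm with a two-finger parallel gripper is mounted at the origin on the work surface. World frame = base frame: x ahead of the robot, y to its left, z up, the work surface at z = 0. Lengths are in mm, angles in rad, forces in N, time in s.
With the tool pointing down it reaches from about 400 to 900 mm from the base axis. Payload 5.6 kg.
Tool frame: the origin (TCP) lies between the finger pads; the fingertips stand 19 mm ahead of it and the grasp point (between the pads) is the TCP; z points along the fingers, y is the line along which they close (so a half turn about z gives the same grasp; the last joint's range is limited). The gripper opens to 92 mm and grips with 3 to 60 N. Pads are 20 mm wide; open, the fingers measure 128 mm over their backs; the gripper's body (75 mm by 189 mm) begins 69 mm behind the grasp point.
Start: joints at [1.187, 0.468, -0.012, 1.603, 0.006, 1.071, -0.056], TCP at [217.215, -612.639, 199.192] pointing down, gripper open.
Joint ranges: [-2.53, 2.53], [-0.31, 2.02], [-1.57, 1.55], [0.28, 2.44], [-1.29, 4.43], [0.15, 1.84], [-2.92, 2.92]. Speed limits (rad/s): [2.57, 2.57, 3.14, 3.14, 3.14, 3.14, 3.14].

INTERFACE

Orientations are given as [roll, pitch, yaw] about the fixed x, y, z axes, in that order (R = Rz(yaw) Ry(pitch) Rx(roll)).
In Python, from rig import * gives the robot as it stands.
- The arm moves only by the tool step_arm, never from a script. Its argument "rows" is text: rows parted by semicolons, each of 5 numbers parted by spaces: the shift along the tool's x, y, z in cm, then the turn about the tool's z in degrees, then the closure, from 0 (fully open) to 1 (shut). A call has exactly 10 rows; each row is the pose to reach, as a shift and turn from the pose commanded when the call began, along the tool's axes at that moment; what a row does not reach only later rows make up. A row lasts 1/12 s, in which the tool goes at most 41.7 mm and 7.16 degrees, less where a joint would pass 70% of its speed; a pose out of reach is approached as far as the arm can. A call with a gripper value outside its range is refused whole. The fingers move at their own pace and stop on an object; the grip force is fixed at half the most. Time passes only in rows, so rows that repeat a pose let the fingers close, or fill a call up. It gives the time, the measured TCP pose, the force, the opening and the grip force at its end, in the units of the state.
- get_obs(): the state, without advancing time (a new reading comes with each control period).
- capture(name): name is "scene" or "top"; returns a dict with "image" (480x640x3 uint8, blue, green, red), "z_map" (480x640 float32, mm along the optical axis (not along the pixel's ray), 0 where there is no reading), "K" (3x3 intrinsics, pixels), "rvec" (rotation vector, rad) and "tvec" (3), from world to camera coordinates, as OpenCV has them. Camera axes: x right, y down, z forward; pixel columns grow to the right and rows downward; lengths in mm; the calibration is good to about 2 mm. A picture is of the moment at which its call begins.
- close_job(): hands the job in; it is judged then, once.
The state is a dict: "time_s": time; "joints": joint angles; "joint_vel": joint speeds; "effort": joint torques, N m; "ee_pos": TCP position; "orientation": TCP orientation; "contact_force": force on the tool from outside, world axes, zero at the start; "ft_torque": the same for the moment, N m; "grip_width": finger opening in mm; "gripper_force": force on a finger pad.
Only numpy, scipy, OpenCV 4.12 (cv2) and the standard library are available. Lean on these libraries where they do the work, as an engineer would, in place of code of your own. Each camera call takes 0.05 s, during which the arm holds its last target. There are 200 camera calls.

## Working session

There is one attempt and no reset: what is moved stays moved. The work goes in short steps, Python scripts to look and compute and a tool call to move; the robot and the scene stay as the last step left them, time stands still between calls to the robot, and variables do not carry over. Pictures are saved under pics/ and viewed, at most 10 in all, crops included, and the job is handed in when it is done.

Besides the shell and the picture viewer there is one more tool, called after ">>>" as a command line: name --argument value ..., lists and objects as JSON in quotes. step_arm: Moves the arm, as the interface text tells. Its arguments: {"type":"object","properties":{"rows":{"type":"string"}},"required":["rows"]}

```bash
mkdir -p pics
cat > h.py <<'E'
from rig import *
import numpy as np, cv2
def cloud(c):
    R=cv2.Rodrigues(np.array(c["rvec"],float))[0]; K=np.array(c["K"]); z=c["z_map"].astype(float)
    v,u=np.mgrid[:480,:640]
    p=np.stack([(u-K[0,2])/K[0,0]*z,(v-K[1,2])/K[1,1]*z,z],-1)
    P=(p-np.array(c["tvec"]).reshape(3))@R
    P[z==0]=np.nan
    return P
E
python3 - <<'E'
from h import *
for n in ("scene","top"):
    c=capture(n); cv2.imwrite(f"pics/{n}0.png",c["image"]); np.save(f"{n}0.npy",cloud(c))
    R=cv2.Rodrigues(np.array(c["rvec"],float))[0]; print(n,-R.T@np.array(c["tvec"]).reshape(3),R[2],c["K"][0][0])
o=get_obs(); print({k:np.round(v,3) for k,v in o.items()})
E
```

```text
scene [1091.16696739 -289.41125253  857.50342116] [-0.54695448  0.20851621 -0.81077851] 452.56697899233694
top [ 377.32804345 -103.56873266 1151.52299273] [ 0.18644025  0.00606711 -0.98244757] 532.1729752293894
{'time_s': np.float64(0.1), 'joints': array([ 1.187,  0.468, -0.012,  1.603,  0.006,  1.071, -0.056]), 'joint_vel': array([-0.002, -0.   ,  0.001, -0.002, -0.001, -0.001,  0.   ]), 'effort': array([ 2.0000e-03, -5.2164e+01, -1.2000e-02, -2.4436e+01, -5.7000e-02,
        1.4000e-02,  0.0000e+00]), 'ee_pos': array([ 217.011, -612.149,  198.345]), 'orientation': array([-3.14 ,  0.   ,  0.341]), 'contact_force': array([-0.576,  0.587,  0.881]), 'ft_torque': array([0.006, 0.006, 0.007]), 'gripper_force': np.float64(0.0), 'grip_width': np.float64(92.038)}
```

View pics/top0.png

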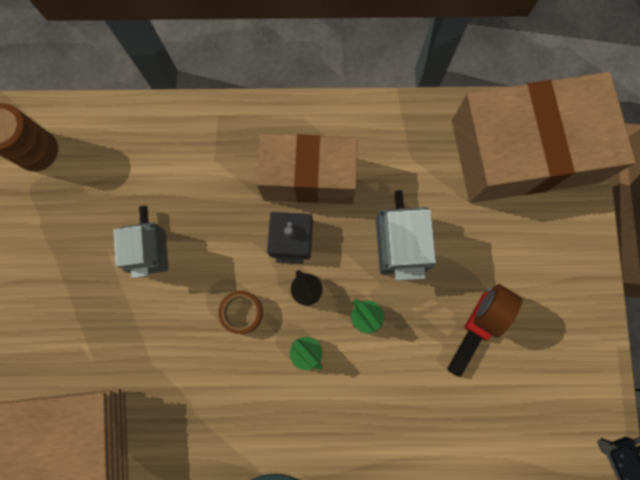

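View pics/scene0.png

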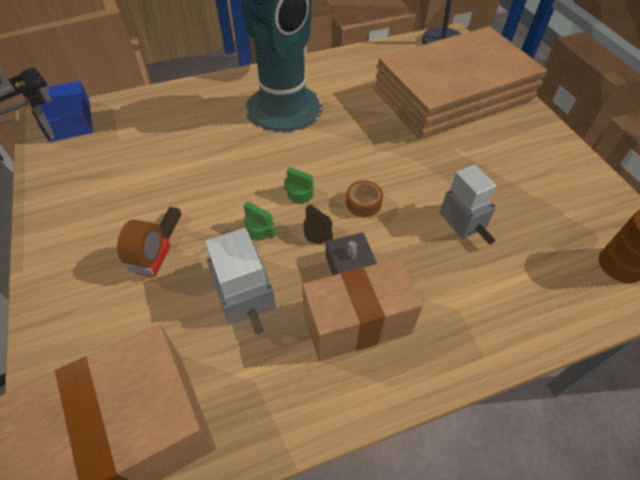

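Top view (up is +x, left is +y): black knob at (306,288) with its bar and pointer running to the upper left, gear housing at (290,236), drive box at (407,240) with its lip at (410,271), small box at (140,248). The scene view agrees, with the shaft at (352,248) and the knob at (318,224).

Run:
```python
from h import *
for n,rois in (("top",dict(knob=(280,262,335,312),hous=(260,205,322,268),drive=(370,185,442,288))),("scene",dict(knob=(298,200,338,248),hous=(320,228,380,275),drive=(200,225,280,335)))):
    P=np.load(n+"0.npy"); im=cv2.imread(f"pics/{n}0.png").astype(int)
    def sel(r): 
        x0,y0,x1,y1=rois[r]; return P[y0:y1,x0:x1].reshape(-1,3), im[y0:y1,x0:x1].reshape(-1,3)
    def rect(q,t):
        if len(q)<5: print(n,t,len(q));return
        (c,s,a)=cv2.minAreaRect(q[:,:2].astype(np.float32)); print(n,t,len(q),"c",np.round(c,1),"s",np.round(s,1),"a",round(a,1),"mean",np.round(q.mean(0),1),"zmax",round(q[:,2].max(),1))
    p,c=sel("knob"); dark=c.max(1)<75
    rect(p[dark&(p[:,2]>68)&(p[:,2]<90)],"bar"); rect(p[dark&(p[:,2]>30)&(p[:,2]<40)],"hubtop")
    q=p[dark&(p[:,2]>5)&(p[:,2]<45)]
    if len(q):
        cc=q[:,:2].mean(0); r=np.hypot(*(q[:,:2]-cc).T); f=q[r.argmax()]; print("far",f,r.max())
    p,c=sel("hous"); 
    rect(p[(p[:,2]>55)&(p[:,2]<64)],"housetop"); rect(p[(p[:,2]>82)&(p[:,2]<95)&(c.max(1)<200)],"shafttop");rect(p[(p[:,2]>66)&(p[:,2]<95)],"shaft")
    p,c=sel("drive")
    rect(p[(p[:,2]>131)&(p[:,2]<145)],"covtop"); rect(p[(p[:,2]>80)&(p[:,2]<92)],"lip+boxtop")
    q=p[(p[:,2]>82)&(p[:,2]<92)]; 
    if len(q): rect(q[q[:,0]<np.nanmin(q[:,0])+25],"lip")
for n,x0,y0,x1,y1 in (("top",275,255,345,320),("top",260,205,330,268)):
    im=cv2.imread("pics/top0.png")[y0:y1,x0:x1]; cv2.imwrite(f"pics/crop{y0}.png",cv2.resize(im,None,fx=5,fy=5,interpolation=cv2.INTER_CUBIC)*2 if 0 else cv2.convertScaleAbs(cv2.resize(im,None,fx=5.5,fy=5.5,interpolation=cv2.INTER_CUBIC),alpha=2.5))
a,b=[cv2.imread(f"pics/crop{y}.png") for y in (255,205)]
h=max(a.shape[0],b.shape[0]); f=lambda i:cv2.copyMakeBorder(i,0,h-i.shape[0],0,0,0)
cv2.imwrite("pics/crops.png",np.hstack([f(a),f(b)]))
```

```text
top bar 287 c [476.7 -67.7] s [65.7 18. ] a 25.6 mean [476.4 -67.7  75.2] zmax 80.9
top hubtop 517 c [477.  -67.3] s [66.4 64.7] a 69.5 mean [477.2 -67.3  35.8] zmax 40.0
far [538.014041    -9.33712694   8.70101345] 80.46959704587105
top housetop 1625 c [591.5 -33.5] s [89.9 90.5] a 86.2 mean [590.1 -33.9  59.6] zmax 64.0
top shafttop 82 c [593.3 -34.6] s [18.9 23.1] a 55.9 mean [592.  -33.8  88.4] zmax 94.5
top shaft 119 c [612.1 -26.7] s [62.  30.4] a 31.8 mean [593.5 -33.6  84.5] zmax 94.5
top covtop 2352 c [ 567.1 -273.9] s [107.1  84.6] a 3.0 mean [ 565.9 -273.5  137.8] zmax 144.6
top lip+boxtop 598 c [ 563.9 -273.7] s [147.5 101.8] a 3.4 mean [ 533.2 -262.5   85.1] zmax 91.9
top lip 353 c [ 501.1 -270.4] s [73.8 24.9] a 89.9 mean [ 502.1 -276.1   86.7] zmax 91.5
scene bar 172 c [481.2 -66.5] s [62.4 16.6] a 26.6 mean [483.6 -67.7  74.9] zmax 80.4
scene hubtop 252 c [491.4 -70.4] s [67.1 43.2] a 57.2 mean [492.2 -77.2  36.1] zmax 39.9
far [455.37093887 -86.29581639  36.63767213] 41.84606200793113
scene housetop 1247 c [593.1 -32.7] s [90.6 90. ] a 85.0 mean [595.2 -34.   60.3] zmax 63.9
scene shafttop 83 c [598.5 -34.2] s [18.9 24.3] a 66.6 mean [597.5 -33.6  87.9] zmax 93.1
scene shaft 131 c [599.7 -34.1] s [19.7 26.2] a 67.8 mean [600.3 -34.1  83.2] zmax 93.1
scene covtop 2064 c [ 568.7 -272.6] s [109.1  84. ] a 3.2 mean [ 572.9 -273.   138.1] zmax 142.4
scene lip+boxtop 564 c [ 581.1 -272. ] s [121.4 102.1] a 2.9 mean [ 614.5 -276.3   83.7] zmax 92.0
scene lip 13 c [ 521.6 -275.4] s [15.9 97.9] a 11.3 mean [ 527.4 -313.7   83.4] zmax 85.0
```

View pics/crops.png

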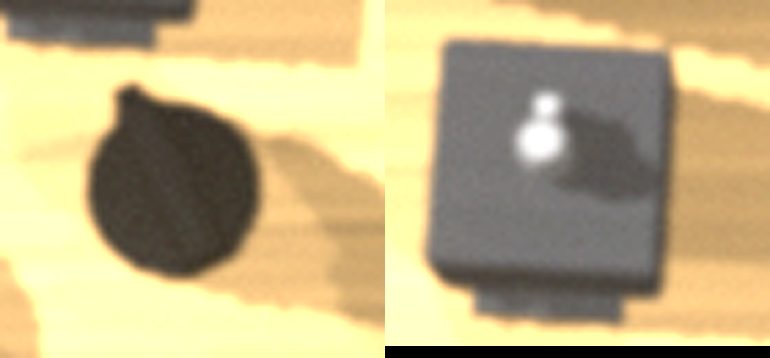

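The pointer at crop (128,92) sits up-left of the hub centre (175,190), so the knob's yaw is about +25.6°. The shaft top is at (540,140) and its rib at (547,104), slightly right of straight up. Next I measure the rib direction and work out the first move.

```bash
cat >> h.py <<'E'
def go(x,y,z,yaw_deg,cmd=None):
    "shift (cm) along tool axes and turn (deg) to a target, from measured pose or given commanded (x,y,z,yawdeg)"
    o=get_obs(); p=np.array(o["ee_pos"]); yw=o["orientation"][2]
    if cmd: p=np.array(cmd[:3]); yw=np.radians(cmd[3])
    d=np.array([x,y,z])-p; c,s=np.cos(yw),np.sin(yw)
    t=(np.degrees(yw)-yaw_deg+180)%360-180
    print("shift cm",np.round([(c*d[0]+s*d[1])/10,(s*d[0]-c*d[1])/10,-d[2]/10],2),"turn",round(t,2))
E
python3 - <<'E'
from h import *
for n,(x0,y0,x1,y1) in (("top",(260,205,322,268)),("scene",(320,228,380,275))):
    P=np.load(n+"0.npy"); P=P[y0:y1,x0:x1].reshape(-1,3)
    d=P[:,:2]-[592.5,-33.5]; r=np.hypot(*d.T)
    for lo,hi in((86,95),(64,86)):
        q=P[(r<26)&(P[:,2]>lo)&(P[:,2]<hi)]; print(n,lo,len(q),np.round(np.median(q,0),1))
        if lo==64: print(np.round(q[np.hypot(*(q[:,:2]-[592.5,-33.5]).T)>11]-[592.5,-33.5,0],0).tolist()[:40])
im=cv2.imread("pics/top0.png")[205:268,260:322]; m=(im.min(2)>75).astype(np.uint8); m[:8]=0;m[45:]=0; m[:,:10]=0;m[:,45:]=0
c=capture("top");K=np.array(c["K"]);R=cv2.Rodrigues(np.array(c["rvec"],float))[0];C=-R.T@np.array(c["tvec"]).reshape(3)
def ray(u,v,z):
    d=R.T@np.linalg.inv(K)@[u,v,1]; return C+d*(z-C[2])/d[2]
v,u=np.nonzero(m); pts=np.c_[u,v]+[260,205]; print("bright",len(pts)); 
print(im.min(2)[12:32,20:40])
print("shaft top",ray(260+(540-385)/5.5,205+140/5.5,90),"rib",ray(260+(547-385)/5.5,205+104/5.5,85))
go(477,-68,199,25.6,(217.2,-612.6,199.2,19.54)); go(477,-68,140,25.6,(217.2,-612.6,199.2,19.54))
E
```

```text
top 86 66 [591.7 -33.8  89.2]
top 64 56 [592.3 -35.6  80. ]
[[24.0, 3.0, 66.0], [18.0, 2.0, 82.0], [18.0, 0.0, 81.0], [17.0, 3.0, 76.0], [16.0, 0.0, 83.0], [17.0, -2.0, 79.0], [16.0, -4.0, 81.0], [17.0, -6.0, 77.0], [14.0, 2.0, 82.0], [13.0, 0.0, 86.0], [15.0, -4.0, 78.0], [15.0, -5.0, 75.0], [11.0, 2.0, 84.0], [12.0, 0.0, 79.0], [12.0, -2.0, 82.0], [12.0, -4.0, 82.0], [14.0, -5.0, 71.0], [11.0, -4.0, 77.0], [12.0, -5.0, 69.0], [9.0, -20.0, 65.0], [9.0, -22.0, 65.0], [3.0, -13.0, 64.0], [3.0, -24.0, 64.0], [-9.0, 6.0, 81.0], [-10.0, 5.0, 76.0], [-11.0, 2.0, 81.0], [-11.0, 0.0, 81.0], [-11.0, -2.0, 80.0], [-11.0, 1.0, 71.0], [-11.0, -3.0, 68.0], [-21.0, -13.0, 65.0]]
scene 86 59 [595.2 -32.9  89.8]
scene 64 79 [604.2 -36.9  78.4]
[[5.0, 10.0, 82.0], [7.0, 10.0, 80.0], [11.0, 3.0, 85.0], [6.0, 11.0, 75.0], [11.0, -4.0, 85.0], [12.0, 0.0, 85.0], [13.0, 5.0, 84.0], [12.0, -4.0, 82.0], [13.0, -2.0, 83.0], [15.0, -1.0, 86.0], [16.0, 3.0, 85.0], [12.0, -4.0, 79.0], [14.0, -3.0, 81.0], [16.0, -1.0, 83.0], [15.0, 2.0, 81.0], [16.0, 4.0, 81.0], [-4.0, -24.0, 64.0], [12.0, -4.0, 76.0], [17.0, -
[... 1626 characters left out ...]
7  48  49  61  80  95 102 106 106 105 100  86  65  47  38  33  33  33
   31  33]
 [ 48  46  47  59  73  89  98 102 101  98  90  77  58  46  37  33  33  32
   33  33]
 [ 48  47  48  54  65  78  87  90  90  83  74  62  51  45  38  35  32  32
   32  33]
 [ 46  47  47  50  58  66  71  73  68  63  57  49  45  42  36  34  33  31
   32  32]
 [ 48  46  46  48  51  57  60  57  53  50  45  44  44  40  36  33  32  33
   32  33]
 [ 48  48  46  48  49  51  51  51  47  45  44  42  40  37  34  33  33  31
   33  32]]
shaft top [591.23842652 -32.15356812  90.        ] rib [605.91297495 -34.35022035  85.        ]
shift cm [ 4.270e+01 -4.263e+01  2.000e-02] turn -6.06
shift cm [ 42.7  -42.63   5.92] turn -6.06
```

>>> step_arm --rows "2.9 -2.9 -1 0 0;5.8 -5.8 -1 0 0;8.7 -8.7 -1 -2 0;11.6 -11.6 -1 -3 0;14.5 -14.5 -1 -4 0;17.4 -17.4 -1 -5 0;20.3 -20.3 -1 -6 0;23.2 -23.2 -1 -6 0;26.1 -26.1 -1 -6 0;29 -29 -1 -6 0"

```text
time_s: 0.98
ee_pos: [393.9, -240.5, 209.2]
orientation: [3.141, 0.0, 0.445]
contact_force: [0.7, -0.2, -0.2]
grip_width: 91.9
gripper_force: 0.0
```

```bash
python3 -c "
from h import *
o=get_obs();print(o['ee_pos'],o['orientation'],o['time_s']);go(477,-68,150,25.6)"
```

```text
[ 393.89366277 -240.5015971   209.24808799] [3.14126773e+00 1.42309645e-04 4.45180413e-01] 0.9833
shift cm [ 14.93 -11.99   5.92] turn -0.09
```

>>> step_arm --rows "2.5 -2 0 0 0;5 -4 0 0 0;7.5 -6 0 0 0;10 -8 0 0 0;12.5 -10 0 0 0;14 -11.5 1 0 0;15 -12.1 3 0 0;15 -12.1 6 0 0;15 -12.1 6 0 0;15 -12.1 6 0 0"

```text
time_s: 1.82
ee_pos: [475.5, -68.5, 148.2]
orientation: [-3.139, 0.003, 0.446]
contact_force: [-0.2, -0.3, -0.1]
grip_width: 92.1
gripper_force: 0.0
```

```bash
python3 -c "
from h import *
go(477,-68,62,25.6)
c=capture('top');cv2.imwrite('pics/top1.png',cv2.resize(c['image'][150:350,180:460],None,fx=2.8,fy=2.8))"
```

```text
shift cm [0.15 0.02 8.62] turn -0.06
```

View pics/top1.png

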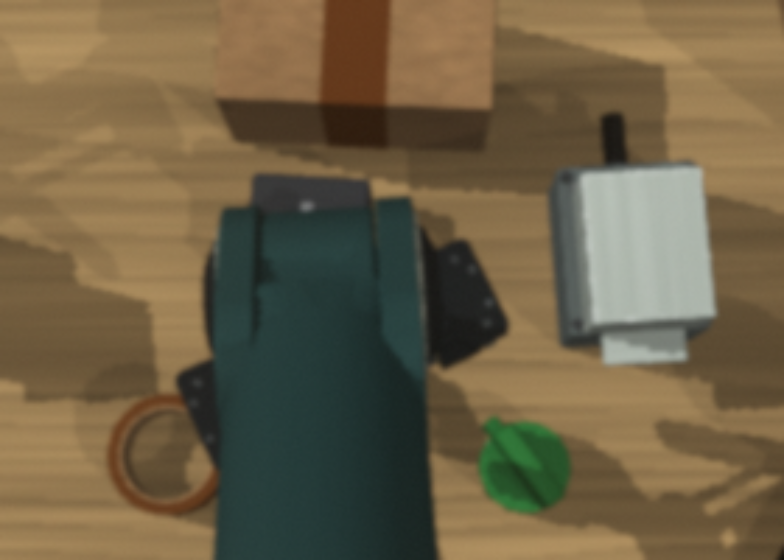

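The arm hides the knob in the top view. The gripper body end at (470,300) clears the green knob at (525,465) and the drive box. Descending to grasp.

>>> step_arm --rows "0.1 0 2 0 0;0.1 0 4 0 0;0.1 0 6 0 0;0.1 0 7.5 0 0;0.1 0 8.6 0 0;0.1 0 8.6 0 0;0.1 0 8.6 0 0.5;0.1 0 8.6 0 1;0.1 0 8.6 0 1;0.1 0 8.6 0 1"

```text
time_s: 2.7
ee_pos: [478.5, -68.3, 64.1]
orientation: [3.14, -0.001, 0.445]
contact_force: [0.4, 0.2, 0.2]
grip_width: 68.0
gripper_force: 0.0
```

>>> step_arm --rows "0 0 0 0 1;0 0 0 0 1;0 0 0 0 1;0 0 0 0 1;0 0 0 0 1;0 0 -2 0 1;0 0 -4 0 1;0 0 -6 0 1;0 0 -8 0 1;0 0 -10 0 1"

```text
time_s: 3.53
ee_pos: [477.6, -68.1, 164.0]
orientation: [-3.141, 0.0, 0.446]
contact_force: [1.2, 0.7, -0.5]
grip_width: 1.1
gripper_force: 0.0
```

```bash
python3 -c "
from h import *
o=get_obs();print(o['ee_pos'],o['orientation'],o['grip_width'],o['contact_force'],o['gripper_force'])
go(592.5,-33.5,170,-4.5)
go(592.5,-33.5,161,-4.5)
c=capture('scene');np.save('s2.npy',cloud(c));cv2.imwrite('pics/s2.png',cv2.resize(c['image'][90:310,200:460],None,fx=2.7,fy=2.7))"
```

```text
[477.55499235 -68.06369004 164.0390055 ] [-3.14137191e+00  2.41762588e-04  4.45584496e-01] 1.1352213013429708 [ 1.2373783   0.72314507 -0.47622125] 0.0
shift cm [11.86  1.84 -0.6 ] turn 30.03
shift cm [11.86  1.84  0.3 ] turn 30.03
```

View pics/s2.png

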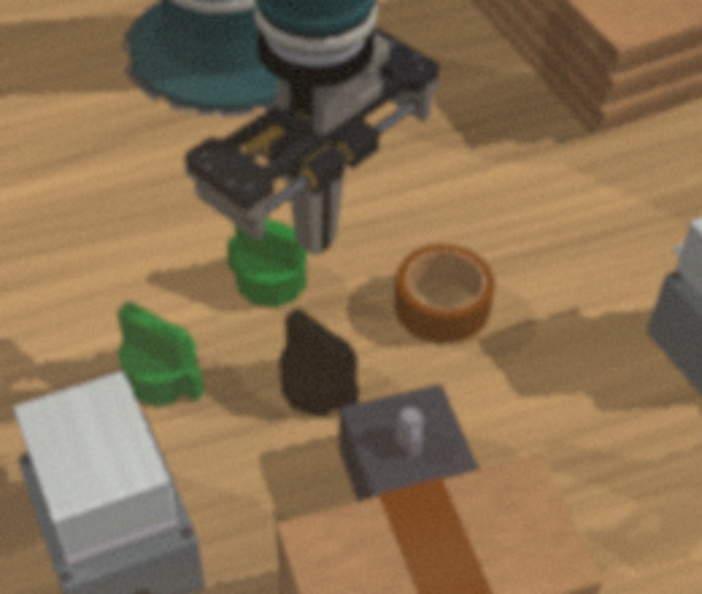

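The fingers had not closed yet when I lifted, so the knob stayed on the bench at crop (318,365). I re-measure it.

```bash
python3 -c "
from h import *
for f,g,(x0,y0,x1,y1) in (('scene0.npy',cv2.imread('pics/scene0.png'),(298,200,338,248)),('s2.npy',capture('scene')['image'],(298,200,338,248))):
  P=np.load(f)[y0:y1,x0:x1].reshape(-1,3);c=g[y0:y1,x0:x1].reshape(-1,3).max(1)<75
  q=P[c&(P[:,2]>68)&(P[:,2]<90)];print(cv2.minAreaRect(q[:,:2].astype(np.float32)),q.mean(0))
go(477,-68,62,25.6)"
```

```text
((481.2176818847656, -66.52400970458984), (62.36193084716797, 16.61060905456543), 26.567110061645508) [483.62470431 -67.65865404  74.85708886]
((482.5745544433594, -67.44871520996094), (62.54627227783203, 15.04340648651123), 25.97809600830078) [483.67309634 -67.71766664  74.86395072]
shift cm [-0.25 -0.16 10.4 ] turn -0.08
```

The knob has not moved. I try again and leave enough time for the fingers.

>>> step_arm --rows "0 0 0 0 0.3;0 0 0 0 0.3;0 0 0 0 0.3;0 0 0 0 0.3;0 0 0 0 0.3;0 0 0 0 0.3;0 0 0 0 0.3;0 0 2 0 0.3;0 0 4 0 0.3;0 0 4 0 0.3"

```text
time_s: 4.47
ee_pos: [475.3, -68.0, 120.3]
orientation: [-3.138, 0.005, 0.445]
contact_force: [-1.2, -0.4, -0.8]
grip_width: 63.7
gripper_force: 0.0
```

>>> step_arm --rows "0 0 1.5 0 0.3;0 0 3 0 0.3;0 0 4.5 0 0.3;0 0 5.5 0 0.3;0 0 6.3 0 0.3;0 0 6.3 0 0.9;0 0 6.3 0 1;0 0 6.3 0 1;0 0 6.3 0 1;0 0 6.3 0 1"

```text
time_s: 5.3
ee_pos: [478.3, -68.3, 60.8]
orientation: [3.141, -0.001, 0.445]
contact_force: [-0.6, -0.4, 0.5]
grip_width: 33.1
gripper_force: 0.0
```

>>> step_arm --rows "0 0 0 0 1;0 0 0 0 1;0 0 0 0 1;0 0 0 0 1;0 0 0 0 1;0 0 0 0 1;0 0 0 0 1;0 0 0 0 1;0 0 0 0 1;0 0 0 0 1"

```text
time_s: 6.13
ee_pos: [478.1, -65.2, 62.1]
orientation: [-3.14, -0.001, 0.447]
contact_force: [-6.6, 7.0, 21.0]
grip_width: 0.6
gripper_force: 10.9
```

```bash
python3 -c "
from h import *
c=capture('scene');np.save('s3.npy',cloud(c));cv2.imwrite('pics/s3.png',cv2.resize(c['image'][120:290,220:400],None,fx=3.4,fy=3.4))
o=get_obs();print(o['grip_width'],o['contact_force'],o['ft_torque'],o['gripper_force'])"
```

```text
0.5363739724831182 [-6.42940763  7.45146199 19.81989159] [ 1.84105202  1.53754642 -0.01294447] 10.942396801547147
```

View pics/s3.png

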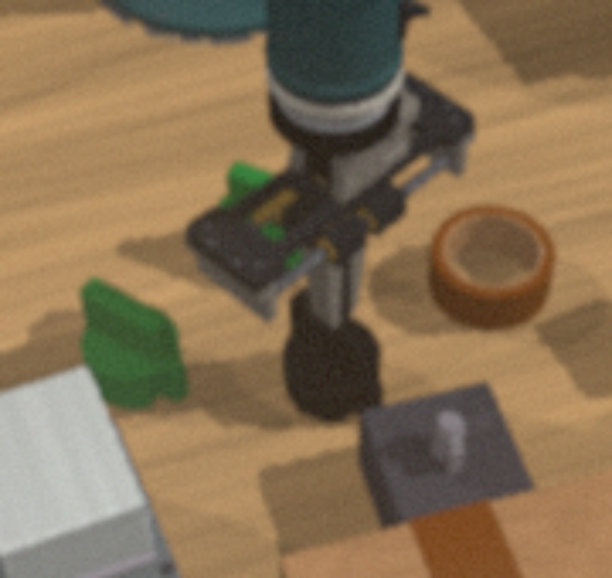

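The fingers look shut at crop (338,290), beside the bar rather than around it. I check with depth.

```bash
python3 -c "
from h import *
c=capture('scene');P=cloud(c);g=c['image'];x0,y0,x1,y1=295,185,340,250
for v in range(186,248,4):
  print(v,[ '%d,%d,%d:%d'%(*P[v,u],g[v,u].max()) for u in range(302,336,4)])
t=capture('top');T=cloud(t);m=(np.hypot(T[...,0]-477,T[...,1]+68)<60)&(T[...,2]<85)&(T[...,2]>10);print(m.sum())
"
```

```text
186 ['475,-99,169:60', '487,-94,180:47', '516,-95,209:56', '513,-86,203:55', '505,-74,191:63', '507,-67,190:53', '510,-59,190:55', '504,-48,180:80', '500,-37,172:112']
190 ['519,-113,208:70', '522,-105,208:60', '518,-96,200:54', '510,-85,188:84', '513,-77,188:54', '516,-70,188:53', '510,-59,178:53', '361,10,0:159', '365,19,1:175']
194 ['531,-116,209:54', '379,-60,30:73', '496,-89,163:84', '514,-86,181:85', '517,-79,181:90', '516,-70,177:49', '482,-48,133:113', '375,4,2:186', '376,15,0:176']
198 ['538,-119,207:62', '521,-106,183:89', '523,-98,183:96', '490,-78,141:79', '490,-69,137:77', '487,-59,130:61', '480,-47,118:124', '387,0,1:142', '389,10,0:125']
202 ['529,-117,184:82', '527,-108,179:99', '477,-83,115:119', '490,-78,127:81', '490,-69,124:104', '486,-58,116:61', '397,-14,2:139', '397,-3,-1:114', '402,5,0:116']
206 ['387,-74,0:126', '453,-84,77:114', '455,-75,75:63', '488,-78,112:80', '490,-69,111:107', '485,-58,101:64', '408,-18,1:160', '412,-9,2:115', '416,0,2:114']
210 ['398,-77,-1:165', '458,-86,69:54', '465,-79,73:51', '483,-76,93:81', '490,-69,97:103', '486,-58,88:62', '421
[... 773 characters left out ...]
-65,42:48', '510,-57,44:48', '494,-40,17:65', '484,-26,0:167']
234 ['470,-102,0:134', '486,-97,17:50', '501,-92,35:48', '507,-85,38:52', '509,-76,37:54', '511,-67,36:46', '513,-58,34:52', '517,-50,35:53', '494,-30,-1:147']
238 ['480,-105,0:131', '483,-96,0:93', '497,-91,13:51', '503,-83,18:53', '511,-76,25:44', '507,-65,15:47', '511,-57,16:46', '520,-51,24:50', '507,-35,0:137']
242 ['493,-110,2:115', '494,-100,0:125', '497,-91,-1:87', '505,-84,6:49', '508,-76,5:48', '506,-65,-2:79', '549,-72,56:72', '555,-65,60:83', '558,-56,60:82']
246 ['502,-113,0:138', '506,-104,0:159', '511,-96,2:166', '513,-87,0:171', '515,-78,0:169', '520,-70,2:173', '554,-73,48:85', '564,-68,60:80', '567,-60,58:83']
0
```

```bash
python3 -c "
from h import *
P=np.load('s2.npy')
for v in range(146,186,3): print(v,['%d,%d,%d'%tuple(P[v,u]) for u in range(306,330,3)])
"
```

```text
146 ['512,-100,309', '515,-95,311', '512,-89,306', '510,-82,302', '500,-73,291', '501,-67,291', '504,-62,291', '498,-54,284']
149 ['517,-102,308', '517,-96,305', '505,-86,293', '506,-81,291', '509,-76,292', '510,-71,292', '512,-66,292', '508,-58,286']
152 ['521,-103,304', '500,-90,282', '506,-86,286', '515,-84,293', '517,-79,293', '513,-72,288', '511,-65,284', '508,-58,279']
155 ['493,-94,269', '500,-90,275', '512,-89,285', '516,-84,287', '518,-79,287', '514,-72,281', '513,-66,278', '479,-46,242']
158 ['228,-8,0', '517,-96,284', '517,-91,282', '515,-84,278', '518,-79,279', '516,-73,276', '484,-54,241', '250,44,1']
161 ['523,-104,285', '521,-98,281', '490,-81,248', '494,-77,250', '490,-69,243', '487,-62,239', '482,-54,231', '258,41,-1']
164 ['250,-15,0', '482,-85,234', '489,-81,239', '492,-76,240', '491,-69,237', '486,-61,229', '483,-54,224', '272,35,2']
167 ['263,-20,1', '481,-84,224', '487,-81,229', '494,-77,233', '488,-68,226', '485,-61,220', '483,-54,216', '281,32,0']
170 ['272,-23,0', '477,-83,212', '484,-79,217', '493,-76,224', '489,-69,218', '483,-60,210', '481,-53,206', '291,28,0']Traceback (most recent call last):
  File "<string>", line 4, in <module>
    for v in range(146,186,3): print(v,['%d,%d,%d'%tuple(P[v,u]) for u in range(306,330,3)])
                                        ~~~~~~~~~~^~~~~~~~~~~~~~
ValueError: cannot convert float NaN to integer
```

```bash
python3 -c "
from h import *
P=np.load('s2.npy')
for v in range(166,190,2): print(v,[np.round(P[v,u]).tolist() for u in range(309,327,3)])
"
```

```text
166 [[481.0, -85.0, 228.0], [489.0, -81.0, 234.0], [494.0, -77.0, 236.0], [491.0, -70.0, 232.0], [487.0, -62.0, 225.0], [482.0, -54.0, 217.0]]
168 [[479.0, -84.0, 220.0], [489.0, -81.0, 227.0], [492.0, -76.0, 230.0], [490.0, -69.0, 225.0], [488.0, -62.0, 220.0], [482.0, -54.0, 212.0]]
170 [[478.0, -84.0, 213.0], [484.0, -80.0, 218.0], [493.0, -77.0, 225.0], [489.0, -69.0, 219.0], [484.0, -61.0, 210.0], [482.0, -53.0, 206.0]]
172 [[477.0, -84.0, 207.0], [486.0, -81.0, 214.0], [495.0, -77.0, 221.0], [489.0, -69.0, 212.0], [486.0, -62.0, 207.0], [482.0, -54.0, 201.0]]
174 [[478.0, -84.0, 202.0], [485.0, -80.0, 207.0], [493.0, -77.0, 214.0], [490.0, -69.0, 209.0], [484.0, -61.0, 200.0], [483.0, -54.0, 196.0]]
176 [[476.0, -84.0, 195.0], [484.0, -80.0, 201.0], [492.0, -76.0, 207.0], [490.0, -69.0, 202.0], [485.0, -61.0, 195.0], [481.0, -53.0, 188.0]]
178 [[372.0, -49.0, 75.0], [484.0, -80.0, 195.0], [493.0, -77.0, 202.0], [489.0, -69.0, 196.0], [487.0, -62.0, 191.0], [317.0, 11.0, 1.0]]
180 [[374.0, -50.0, 71.0], [482.0, -79.0, 187.0], [492.0, -76.0, 196.0], [489.0, -69.0, 191.0], [486.0, -61.0, 184.0], [326.0, 7.0, 3.0]]
182 [[375.0, -50.0, 65.0], [369.0, -40.0, 55.0], [492.0, -76.0, 190.0], [488.0, -69.0, 183.0], [326.0, -1.0, -1.0], [330.0, 6.0, 1.0]]
184 [[374.0, -50.0, 57.0], [367.0, -40.0, 47.0], [331.0, -19.0, 3.0], [330.0, -11.0, -1.0], [335.0, -4.0, 2.0], [337.0, 3.0, 1.0]]
186 [[374.0, -50.0, 50.0], [367.0, -40.0, 40.0], [336.0, -21.0, 2.0], [337.0, -13.0, -1.0], [343.0, -7.0, 4.0], [342.0, 2.0, -1.0]]
188 [[375.0, -51.0, 45.0], [372.0, -42.0, 38.0], [339.0, -22.0, -2.0], [343.0, -16.0, -1.0], [346.0, -8.0, -1.0], [351.0, -2.0, 2.0]]
```

>>> step_arm --rows "0 0 -1 0 1;0 0 -3 0 1;0 0 -5 0 1;0 0 -5 0 0.5;0 0 -5 0 0.5;0 0 -5 0 0.5;0 0 -5 0 0.5;0 0 -5 0 0.5;0 0 -5 0 0.5;0 0 -5 0 0.5"

```text
time_s: 7.12
ee_pos: [477.4, -68.1, 109.6]
orientation: [-3.141, 0.001, 0.446]
contact_force: [-0.1, 0.1, -0.6]
grip_width: 44.5
gripper_force: 0.0
```

```bash
python3 -c "
from h import *
c=capture('scene');P=cloud(c)
d=np.hypot(P[...,0]-477,P[...,1]+68)
m=(d<50)&(P[...,2]>80)&(P[...,2]<160);v,u=np.nonzero(m);print(P[m][:,2].min(),np.percentile(P[m][:,2],[1,5,10]))
q=P[m];q=q[q[:,2]<np.percentile(q[:,2],10)];print(np.round(q).tolist()[:30])
cv2.imwrite('pics/s4.png',cv2.resize(c['image'][120:290,220:400],None,fx=3.4,fy=3.4))
go(477,-68,62,25.6)
o=get_obs();print(o['ee_pos'],o['grip_width'],o['contact_force'],o['joints'])"
```

```text
124.57749222079207 [125.90735082 128.30550978 131.27970878]
[[461.0, -52.0, 128.0], [461.0, -50.0, 128.0], [463.0, -50.0, 127.0], [466.0, -49.0, 130.0], [468.0, -47.0, 131.0], [469.0, -48.0, 128.0], [471.0, -46.0, 130.0], [475.0, -38.0, 131.0], [471.0, -35.0, 126.0], [470.0, -46.0, 126.0], [474.0, -45.0, 129.0], [476.0, -43.0, 131.0], [473.0, -38.0, 126.0], [474.0, -45.0, 126.0], [477.0, -44.0, 129.0], [475.0, -41.0, 126.0], [496.0, -85.0, 130.0], [494.0, -98.0, 130.0], [496.0, -85.0, 126.0], [498.0, -90.0, 127.0], [497.0, -88.0, 126.0], [498.0, -90.0, 125.0]]
shift cm [-0.04 -0.03  4.77] turn -0.08
[477.52623419 -68.09091824 109.74762012] 45.65043170763916 [ 0.56991593 -0.06081286  0.30367259] [ 0.39803461  0.34606308 -0.38208141  2.06020168  0.18286738  0.76778151
 -1.22108124]
```

View pics/s4.png

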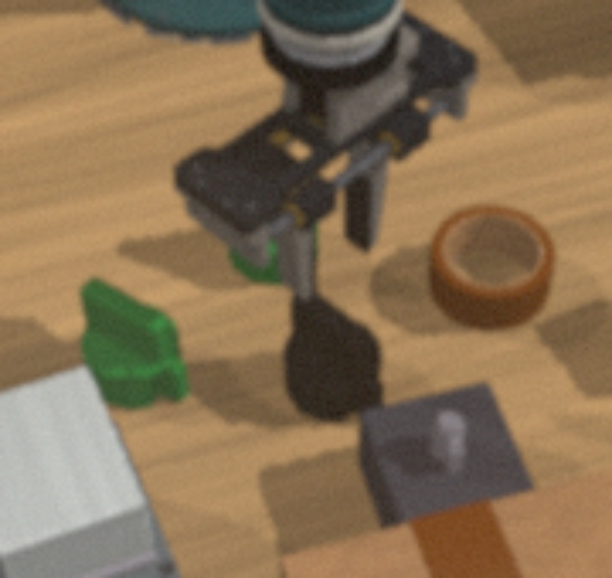

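The fingers are open on both sides of the bar, with tips at about crop (300,295) and (362,245). By depth the tips sit at z = 125 while the TCP reads 110, where they should be at 91. The tool is really about 34 mm higher than reported, and the contact on the bar top agrees. From here I aim so that the tips are at reported z + 15: 8.2 cm down puts them at 43 mm.

>>> step_arm --rows "0 0 2 0 0.45;0 0 4 0 0.45;0 0 6 0 0.45;0 0 7.3 0 0.45;0 0 8.2 0 0.45;0 0 8.2 0 0.45;0 0 8.2 0 1;0 0 8.2 0 1;0 0 8.2 0 1;0 0 8.2 0 1"

```text
time_s: 8.0
ee_pos: [478.4, -68.3, 29.0]
orientation: [3.141, -0.001, 0.445]
contact_force: [-0.4, -0.8, -1.5]
grip_width: 26.0
gripper_force: 0.0
```

>>> step_arm --rows "0 0 0 0 1;0 0 0 0 1;0 0 0 0 1;0 0 0 0 1;0 0 0 0 1;0 0 0 0 1;0 0 0 0 1;0 0 0 0 1;0 0 0 0 1;0 0 0 0 1"

```text
time_s: 8.83
ee_pos: [478.1, -68.1, 28.8]
orientation: [3.141, -0.001, 0.445]
contact_force: [-1.0, 0.2, 5.3]
grip_width: 17.8
gripper_force: 30.0
```

Gripped at 17.8 mm, the bar's thickness, so home should read z ≈ 88.8. Lifting.

>>> step_arm --rows "0 0 -2 0 1;0 0 -4 0 1;0 0 -6 0 1;0 0 -8 0 1;0 0 -10 0 1;0 0 -11 0 1;0 0 -11 0 1;0 0 -11 0 1;0 0 -11 0 1;0 0 -11 0 1"

```text
time_s: 9.67
ee_pos: [476.7, -68.1, 136.8]
orientation: [-3.14, 0.002, 0.445]
contact_force: [-0.4, -0.1, -2.8]
grip_width: 17.7
gripper_force: 30.0
```

```bash
python3 -c "
from h import *
go(593,-33.6,138,-4.5)
o=get_obs();print(o['ee_pos'],o['grip_width'],o['contact_force'],o['joints'])"
```

```text
shift cm [11.98  1.9  -0.12] turn 30.02
[476.74396365 -68.07367269 136.80427966] 17.72795288318202 [-0.39573596 -0.05749047 -2.76483695] [ 0.41559103  0.30460967 -0.39828222  2.03933453  0.15789799  0.82906576
 -1.19892468]
```

>>> step_arm --rows "1.7 0.3 0 4 1;3.4 0.5 0 8 1;5.1 0.8 0 12 1;6.8 1.1 0 16 1;8.5 1.4 0 20 1;10.2 1.6 0 25 1;11.9 1.9 0 30 1;11.9 1.9 0 30 1;11.9 1.9 0 30 1;11.9 1.9 0 30 1"

```text
time_s: 10.5
ee_pos: [591.8, -34.2, 136.9]
orientation: [3.141, 0.003, -0.076]
contact_force: [0.4, -0.2, -3.6]
grip_width: 17.6
gripper_force: 30.0
```

Run:
```python
from h import *
o=get_obs();print(o['ee_pos'],o['orientation'],o['grip_width'],o['contact_force'])
c=capture('scene');P=cloud(c);g=c['image']
cv2.imwrite('pics/s5.png',cv2.resize(g[150:300,260:440],None,fx=4,fy=4))
d=np.hypot(P[...,0]-593,P[...,1]+34);dark=g.max(2)<80
for lo,hi in((178,187),(140,150),(112,138)):
    m=(d<50)&(P[...,2]>lo)&(P[...,2]<hi)&dark; q=P[m]
    if len(q)>5: print(lo,len(q),q.mean(0),cv2.minAreaRect(q[:,:2].astype(np.float32)))
t=capture('top');T=cloud(t)
d=np.hypot(T[...,0]-593,T[...,1]+34);m=(d<60)&(T[...,2]>100)&(T[...,2]<188);print(m.sum(), T[m].mean(0) if m.any() else '')
```

```text
[591.8209351  -34.20032631 136.92089177] [ 3.14117114e+00  2.98072192e-03 -7.63742240e-02] 17.640606367027758 [ 0.39424271 -0.24398815 -3.64430804]
178 196 [605.22087106 -34.94394981 183.62967455] ((603.4255981445312, -32.96006774902344), (43.40190505981445, 40.753292083740234), 28.302597045898438)
140 318 [606.8474933  -42.00841676 144.51668751] ((604.7354125976562, -39.47841262817383), (62.47190475463867, 58.23184585571289), 63.78988265991211)
112 224 [618.43946228 -46.08945293 125.03461048] ((617.4136962890625, -46.226287841796875), (61.20807647705078, 32.04417419433594), 63.42433166503906)
0
```

View pics/s5.png

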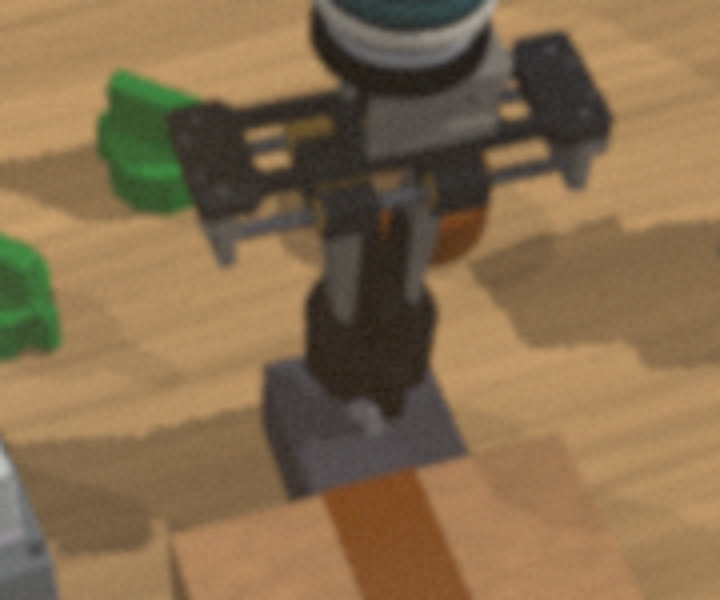

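The knob hangs over the shaft (crop (365,415) just below it) with its pointer at (395,405) on the carton side, and the depths agree. I lower it in stages and watch the force.

>>> step_arm --rows "0.05 0 0.6 0 1;0.05 0 1.2 0 1;0.05 0 1.6 0 1;0.05 0 1.8 0 1;0.05 0 2 0 1;0.05 0 2.2 0 1;0.05 0 2.4 0 1;0.05 0 2.5 0 1;0.05 0 2.5 0 1;0.05 0 2.5 0 1"

```text
time_s: 11.43
ee_pos: [593.9, -34.0, 113.2]
orientation: [3.142, -0.0, -0.078]
contact_force: [0.5, -0.8, -2.6]
grip_width: 17.5
gripper_force: 30.0
```

>>> step_arm --rows "0 0 0.2 0 1;0 0 0.4 0 1;0 0 0.6 0 1;0 0 0.8 0 1;0 0 1 0 1;0 0 1.2 0 1;0 0 1.4 0 1;0 0 1.4 0 1;0 0 1.4 0 1;0 0 1.4 0 1"

```text
time_s: 12.27
ee_pos: [593.9, -34.0, 99.2]
orientation: [-3.142, -0.0, -0.078]
contact_force: [-0.4, -0.0, -2.7]
grip_width: 18.0
gripper_force: 30.0
```

Foot at about 70 with no contact force, so the rib is in the notch. Now I go home, release and rise.

>>> step_arm --rows "0 0 0.3 0 1;0 0 0.6 0 1;0 0 0.8 0 1;0 0 0.9 0 1;0 0 1 0 1;0 0 1.1 0 1;0 0 1.1 0 1;0 0 1.1 0 1;0 0 1.1 0 1;0 0 1.1 0 1"

```text
time_s: 13.1
ee_pos: [593.8, -34.1, 88.8]
orientation: [3.141, -0.0, -0.078]
contact_force: [-3.8, -1.1, 5.8]
grip_width: 18.0
gripper_force: 30.0
```

>>> step_arm --rows "0 0 0 0 0.4;0 0 0 0 0.4;0 0 0 0 0.4;0 0 0 0 0.4;0 0 0 0 0.4;0 0 0 0 0.4;0 0 -2 0 0.4;0 0 -5 0 0.3;0 0 -8 0 0.2;0 0 -11 0 0.2"

```text
time_s: 13.93
ee_pos: [593.6, -34.0, 199.2]
orientation: [-3.142, 0.001, -0.078]
contact_force: [0.0, -0.3, 0.2]
grip_width: 72.3
gripper_force: 0.0
```

Run:
```python
from h import *
o=get_obs();print(o['ee_pos'],o['orientation'],o['grip_width'])
c=capture('scene');P=cloud(c);g=c['image']
d=np.hypot(P[...,0]-593,P[...,1]+34);dark=g.max(2)<80
for lo,hi in((125,142),(92,99)):
    m=(d<50)&(P[...,2]>lo)&(P[...,2]<hi)&dark; q=P[m]
    if len(q)>5: print(lo,len(q),np.median(q,0),cv2.minAreaRect(q[:,:2].astype(np.float32)))
```

```text
[593.55705464 -33.97470191 199.17521667] [-3.14150879e+00  6.73914496e-04 -7.79856670e-02] 72.26028752402573
125 243 [602.71659999 -36.70183414 135.65165225] ((597.6449584960938, -34.150428771972656), (18.52415657043457, 60.24793243408203), 86.09227752685547)
92 379 [601.71336054 -45.54429975  96.42172402] ((596.8276977539062, -34.41317367553711), (65.15991973876953, 65.33209228515625), 41.09904098510742)
```

The knob is home: bar top at z ≈ 136 and hub top at 96, both as expected, with the bar along -4°. Next I go in front of the drive lip.

```bash
python3 -c "
from h import *
go(499.8,-277.1,160,3.1)"
```

```text
shift cm [-7.83 25.01  4.59] turn -7.57
```

>>> step_arm --rows "-1 3.2 0 -1 0;-2 6.4 0 -2 0;-3 9.6 0 -3 0;-4 12.8 0.5 -4 0;-5 16 1.5 -5 0;-6 19.2 2.5 -6 0;-7 22.4 3.5 -7 0;-7.8 25 4.5 -7.6 0;-7.8 25 4.5 -7.6 0;-7.8 25 4.5 -7.6 0"

```text
time_s: 14.82
ee_pos: [495.3, -278.8, 152.3]
orientation: [-3.141, 0.001, 0.05]
contact_force: [0.8, 0.5, 0.5]
grip_width: 91.7
gripper_force: 0.0
```

Run:
```python
from h import *
o=get_obs();print(o['ee_pos'],o['orientation'],o['grip_width'])
go(499.8,-277.1,61,3.1)
c=capture('top');cv2.imwrite('pics/t6.png',cv2.resize(c['image'][180:400,320:540],None,fx=2.7,fy=2.7)); P=cloud(c)
m=(np.hypot(P[...,0]-567,P[...,1]+273)<75)&(P[...,2]>131)&(P[...,2]<144); print(m.sum(),cv2.minAreaRect(P[m][:,:2].astype(np.float32)))
c=capture('scene');P=cloud(c); q=P[(abs(P[...,0]-500)<30)&(abs(P[...,1]+277)<80)&(P[...,2]>150)&(P[...,2]<215)]
for lo in range(160,215,8):
    s=q[(q[:,2]>=lo)&(q[:,2]<lo+8)]
    if len(s): print(lo,len(s),s.min(0).round(1),s.max(0).round(1),np.median(s,0).round(1))
```

```text
[ 495.25993378 -278.82264453  152.31965777] [-3.14118070e+00  1.34240114e-03  5.04726933e-02] 91.74623166793167
shift cm [ 0.46 -0.15  9.13] turn -0.21
1251 ((567.1128540039062, -273.1258239746094), (106.22689056396484, 83.36424255371094), 2.8233561515808105)
160 2 [ 501.  -323.9  167.1] [ 508.3 -220.9  167.9] [ 504.6 -272.4  167.5]
168 31 [ 488.8 -332.5  168.4] [ 511.2 -218.4  175.9] [ 506.7 -322.6  173.5]
176 43 [ 486.7 -334.8  176. ] [ 510.8 -217.6  183.9] [ 505.3 -231.2  179.9]
184 44 [ 488.2 -335.3  184.5] [ 510.8 -216.5  191.8] [ 504.4 -229.5  188.2]
192 50 [ 484.3 -337.4  192.4] [ 511.7 -215.2  199.9] [ 506.9 -323.   196.6]
200 46 [ 491.  -337.6  200.5] [ 512.6 -216.4  208. ] [ 505.4 -230.4  204.6]
208 49 [ 485.6 -338.1  208.1] [ 512.3 -215.7  215. ] [ 508.1 -322.3  212.1]
```

View pics/t6.png

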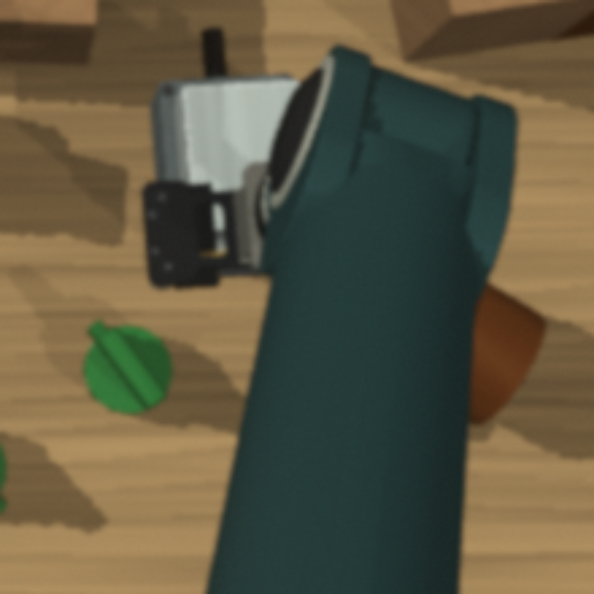

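Top crop: the gripper body (185,235) stands over the lip, yaw is aligned and the fingertips are at z ≈ 167 (reported + 15). The gun at (505,350) is clear. I descend and grip the lip by its side edges.

>>> step_arm --rows "0.3 -0.15 2 -0.2 0;0.3 -0.15 4 -0.2 0;0.3 -0.15 6 -0.2 0;0.3 -0.15 8 -0.2 0;0.3 -0.15 9 -0.2 0;0.3 -0.15 9.1 -0.2 0;0.3 -0.15 9.1 -0.2 0.6;0.3 -0.15 9.1 -0.2 0.6;0.3 -0.15 9.1 -0.2 0.6;0.3 -0.15 9.1 -0.2 0.6"

```text
time_s: 15.75
ee_pos: [500.3, -275.8, 63.4]
orientation: [3.14, -0.002, 0.058]
contact_force: [0.3, 0.3, -0.4]
grip_width: 67.4
gripper_force: 0.0
```

>>> step_arm --rows "0 0 0 0 0.6;0 0 0 0 0.6;0 0 0 0 0.6;0 0 0 0 0.6;0 0 0 0 0.6;0 0 0 0 0.6;0 0 0 0 0.6;0 0 0 0 0.6;0 0 0 0 0.6;0 0 0 0 0.6"

```text
time_s: 16.58
ee_pos: [500.0, -276.9, 62.7]
orientation: [3.14, -0.001, 0.057]
contact_force: [0.5, -5.1, 2.0]
grip_width: 59.0
gripper_force: 30.0
```

>>> step_arm --rows "0.04 0 -0.72 0 0.6;0.12 0 -1.44 0 0.6;0.26 0 -2.27 0 0.6;0.47 0 -3.1 0 0.6;0.73 0 -3.9 0 0.6;1.05 0 -4.67 0 0.6;1.42 0 -5.43 0 0.6;1.84 0 -6.15 0 0.6;2.31 0 -6.85 0 0.6;2.83 0 -7.51 0 0.6"

```text
time_s: 17.42
ee_pos: [523.5, -275.5, 134.9]
orientation: [-3.141, 0.008, 0.056]
contact_force: [-4.4, -7.3, -8.4]
grip_width: 59.5
gripper_force: 30.0
```

Run:
```python
from h import *
o=get_obs();print(o['ee_pos'],o['grip_width'],o['contact_force'],o['gripper_force'])
c=capture('scene');cv2.imwrite('pics/s7.png',cv2.resize(c['image'][130:350,150:370],None,fx=2.7,fy=2.7))
```

```text
[ 523.49993626 -275.4776917   134.90346181] 59.52350066175591 [-4.4084326  -7.26974181 -8.38256777] 30.00079572200775
```

View pics/s7.png

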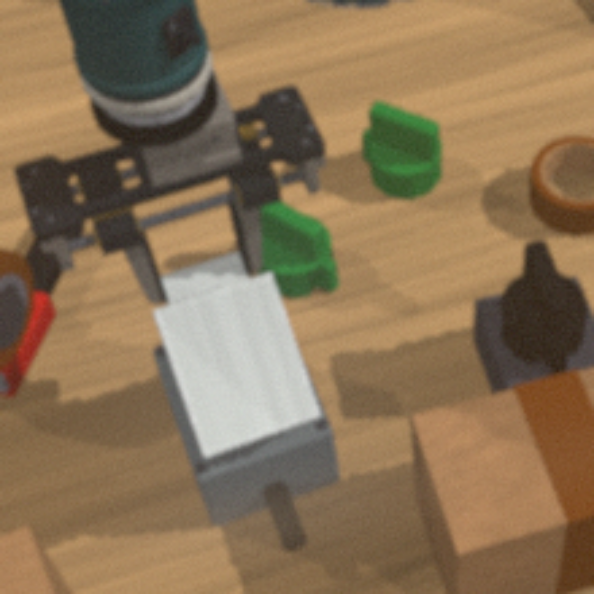

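Crop: the cover is tilting up with its lip held between the fingers at (160–250,275), and the knob sits home at (545,320). I carry on along the arc.

>>> step_arm --rows "0.57 0 -0.63 0 0.6;1.18 0 -1.21 0 0.6;1.83 0 -1.75 0 0.6;2.51 0 -2.25 0 0.6;3.22 0 -2.69 0 0.6;3.97 0 -3.08 0 0.6;4.74 0 -3.42 0 0.6;5.54 0 -3.71 0 0.6;6.35 0 -3.94 0 0.6;7.17 0 -4.11 0 0.6"

```text
time_s: 18.3
ee_pos: [594.0, -271.8, 179.1]
orientation: [3.141, 0.011, 0.055]
contact_force: [-13.1, -3.2, 14.4]
grip_width: 58.8
gripper_force: 30.0
```

Run:
```python
from h import *
o=get_obs();print(o['ee_pos'],o['grip_width'],o['contact_force'],o['gripper_force'])
P=cloud(capture('scene')); q=P[(abs(P[...,1]+273)<35)&(P[...,0]>560)&(P[...,0]<720)&(P[...,2]>90)]
for lo in range(90,240,15):
    s=q[(q[:,2]>=lo)&(q[:,2]<lo+15)]
    if len(s): print(lo,len(s),s[:,0].min().round(),s[:,0].max().round())
```

```text
[ 593.98358688 -271.79929781  179.06630576] 58.841013974427185 [-13.06171209  -3.19722336  14.36875469] 29.997090697288513
90 75 670.0 677.0
105 239 665.0 677.0
120 249 660.0 671.0
135 251 656.0 667.0
150 272 651.0 663.0
165 279 647.0 657.0
180 876 589.0 653.0
195 640 581.0 647.0
210 42 586.0 608.0
225 48 584.0 609.0
```

Depth shows the cover's top plate tilted about 1.28 rad, with moderate force. I push slightly further, release, and back off to the front.

>>> step_arm --rows "0.8 0 -0.1 0 0.6;1.5 0 -0.1 0 0.6;1.6 0 -0.1 0 0.6;1.6 0 -0.1 0 0.2;1.6 0 -0.1 0 0.2;1.6 0 -0.1 0 0.2;-1.5 0 -0.1 0 0.2;-5.5 0 -0.1 0 0.2;-9.5 0 0 0 1;-11.3 0 2 0 1"

```text
time_s: 19.18
ee_pos: [483.5, -276.9, 160.1]
orientation: [3.14, -0.001, 0.056]
contact_force: [0.7, -0.3, -0.1]
grip_width: 61.8
gripper_force: 0.0
```

Run:
```python
from h import *
o=get_obs();print(o['ee_pos'],o['grip_width'],o['contact_force'],o['joint_vel'].round(2))
go(489,-277.5,91,3.1)
P=cloud(capture('scene')); q=P[(abs(P[...,1]+273)<35)&(P[...,0]>560)&(P[...,0]<720)&(P[...,2]>90)]
for lo in range(90,240,30):
    s=q[(q[:,2]>=lo)&(q[:,2]<lo+15)]
    if len(s): print(lo,len(s),s[:,0].min().round(),s[:,0].max().round())
g=P[(abs(P[...,1]+275)<20)&(P[...,0]>490)&(P[...,0]<580)&(P[...,2]>84)&(P[...,2]<135)];print(len(g),np.median(g,0) if len(g) else '')
```

```text
[ 483.53829286 -276.91795857  160.06957285] 61.79714597675782 [ 0.69220913 -0.30732927 -0.13304857] [ 0.17  0.05  0.03  0.62  0.03 -0.69  0.12]
shift cm [0.54 0.09 6.91] turn 0.12
90 130 671.0 678.0
120 224 664.0 674.0
150 240 658.0 667.0
180 939 596.0 659.0
210 27 594.0 600.0
1 [ 529.44327166 -274.89996007  125.68124059]
```

>>> step_arm --rows "0.2 0 2 0 1;0.2 0.1 4.5 0 1;0.2 0.1 6.5 0 1;0.2 0.1 6.9 0 1;0.2 0.1 6.9 0 1;0.2 0.1 6.9 0 1;0.2 0.1 6.9 0 1;1.5 0.1 6.9 0 1;3 0.1 6.9 0 1;4.5 0.1 6.9 0 1"

```text
time_s: 20.07
ee_pos: [532.0, -275.3, 91.0]
orientation: [3.14, -0.0, 0.057]
contact_force: [-3.2, -1.1, 2.6]
grip_width: 0.5
gripper_force: 1.8
```

>>> step_arm --rows "0.3 0 0 0 1;0.6 0 0 0 1;0.7 0 0 0 1;0.7 0 0 0 1;-2 0 0 0 1;-6 0 0 0 1;-9 0 0 0 1;-10 0 -2 0 1;-10 0 -4 0 1;-10 0 -6 0 1"

```text
time_s: 20.9
ee_pos: [430.4, -280.6, 150.0]
orientation: [-3.142, -0.0, 0.056]
contact_force: [0.5, 0.4, 0.6]
grip_width: 0.4
gripper_force: 0.0
```

Run:
```python
from h import *
o=get_obs();print(o['ee_pos'],o['grip_width'],o['contact_force'],o['time_s'])
for n in("scene","top"):
    P=cloud(capture(n)); q=P[(abs(P[...,1]+273)<35)&(P[...,0]>560)&(P[...,0]<720)&(P[...,2]>90)]
    for lo in range(90,240,30):
        s=q[(q[:,2]>=lo)&(q[:,2]<lo+15)]
        if len(s): print(n,lo,len(s),s[:,0].min().round(),s[:,0].max().round())
    g=P[(abs(P[...,1]+275)<15)&(P[...,0]>500)&(P[...,0]<600)&(P[...,2]>90)&(P[...,2]<140)];print(len(g),np.round(g[::max(1,len(g)//25)]).tolist())
```

```text
[ 430.37749955 -280.62841567  150.04955179] 0.36072644885757166 [0.46100835 0.44761701 0.588282  ] 20.9
scene 120 300 654.0 668.0
scene 150 314 638.0 654.0
scene 180 909 565.0 637.0
0 []
top 120 86 560.0 664.0
top 150 74 638.0 649.0
top 180 803 562.0 632.0
102 [[566.0, -274.0, 121.0], [564.0, -276.0, 122.0], [562.0, -272.0, 122.0], [562.0, -279.0, 124.0], [560.0, -274.0, 122.0], [559.0, -281.0, 125.0], [558.0, -273.0, 124.0], [558.0, -281.0, 124.0], [556.0, -273.0, 123.0], [556.0, -281.0, 122.0], [554.0, -271.0, 123.0], [554.0, -279.0, 123.0], [552.0, -271.0, 122.0], [552.0, -279.0, 124.0], [551.0, -272.0, 118.0], [552.0, -281.0, 111.0], [549.0, -272.0, 115.0], [550.0, -269.0, 101.0], [548.0, -275.0, 113.0], [548.0, -271.0, 99.0], [547.0, -278.0, 104.0], [545.0, -274.0, 102.0], [545.0, -271.0, 95.0], [544.0, -279.0, 94.0], [543.0, -278.0, 93.0], [537.0, -268.0, 90.0]]
```

The toggle top sits at box x ≈ -17, so it is fully over (on would be -15). The cover is falling, so I wait clear of it.

>>> step_arm --rows "0 0 -1 0 1;0 0 -3 0 1;0 0 -5 0 1;0 0 -5 0 1;0 0 -5 0 1;0 0 -5 0 1;0 0 -5 0 1;0 0 -5 0 1;0 0 -5 0 1;0 0 -5 0 1"

```text
time_s: 21.83
ee_pos: [431.4, -280.3, 198.8]
orientation: [-3.141, 0.001, 0.058]
contact_force: [-0.2, -0.5, 0.3]
grip_width: 0.6
gripper_force: 0.0
```

>>> step_arm --rows "0 0 0 0 1;0 0 0 0 1;0 0 0 0 1;0 0 0 0 1;0 0 0 0 1;0 0 0 0 1;0 0 0 0 1;0 0 0 0 1;0 0 0 0 1;0 0 0 0 1"

```text
time_s: 22.67
ee_pos: [431.6, -280.5, 199.4]
orientation: [3.142, 0.0, 0.058]
contact_force: [0.3, -0.9, -0.1]
grip_width: 0.2
gripper_force: 0.0
```

>>> step_arm --rows "0 0 0 0 1;0 0 0 0 1;0 0 0 0 1;0 0 0 0 1;0 0 0 0 1;0 0 0 0 1;0 0 0 0 1;0 0 0 0 1;0 0 0 0 1;0 0 0 0 1"

```text
time_s: 23.5
ee_pos: [431.7, -280.5, 199.4]
orientation: [3.142, 0.0, 0.058]
contact_force: [-0.7, 0.5, -0.6]
grip_width: 0.2
gripper_force: 0.0
```

>>> step_arm --rows "0 0 0 0 1;0 0 0 0 1;0 0 0 0 1;0 0 0 0 1;0 0 0 0 1;0 0 0 0 1;0 0 0 0 1;0 0 0 0 1;0 0 0 0 1;0 0 0 0 1"

```text
time_s: 24.33
ee_pos: [431.6, -280.5, 199.4]
orientation: [3.142, 0.0, 0.058]
contact_force: [-0.1, 0.6, 0.4]
grip_width: 0.3
gripper_force: 0.0
```

>>> step_arm --rows "0 0 0 0 1;0 0 0 0 1;0 0 0 0 1;0 0 0 0 1;0 0 0 0 1;0 0 0 0 1;0 0 0 0 1;0 0 0 0 1;0 0 0 0 1;0 0 0 0 1"

```text
time_s: 25.17
ee_pos: [431.6, -280.5, 199.4]
orientation: [3.142, 0.0, 0.058]
contact_force: [-0.3, 0.3, -0.3]
grip_width: 0.5
gripper_force: 0.0
```

>>> step_arm --rows "0 0 0 0 1;0 0 0 0 1;0 0 0 0 1;0 0 0 0 1;0 0 0 0 1;0 0 0 0 1;0 0 0 0 1;0 0 0 0 1;0 0 0 0 1;0 0 0 0 1"

```text
time_s: 26.0
ee_pos: [431.7, -280.5, 199.4]
orientation: [3.142, 0.0, 0.058]
contact_force: [0.2, 0.9, 0.5]
grip_width: 0.5
gripper_force: 0.0
```

>>> step_arm --rows "0 0 0 0 1;0 0 0 0 1;0 0 0 0 1;0 0 0 0 1;0 0 0 0 1;0 0 0 0 1;0 0 0 0 1;0 0 0 0 1;0 0 0 0 1;0 0 0 0 1"

```text
time_s: 26.83
ee_pos: [431.7, -280.5, 199.3]
orientation: [3.142, 0.0, 0.058]
contact_force: [-0.4, -0.1, -0.3]
grip_width: 0.3
gripper_force: 0.0
```

>>> step_arm --rows "0 0 0 0 1;0 0 0 0 1;0 0 0 0 1;0 0 0 0 1;0 0 0 0 1;0 0 0 0 1;0 0 0 0 1;0 0 0 0 1;0 0 0 0 1;0 0 0 0 1"

```text
time_s: 27.67
ee_pos: [431.7, -280.4, 199.4]
orientation: [3.142, 0.0, 0.058]
contact_force: [-0.7, -0.2, -0.3]
grip_width: 0.4
gripper_force: 0.0
```

>>> step_arm --rows "0 0 0 0 1;0 0 0 0 1;0 0 0 0 1;0 0 0 0 1;0 0 0 0 1;0 0 0 0 1;0 0 0 0 1;0 0 0 0 1;0 0 0 0 1;0 0 0 0 1"

```text
time_s: 28.5
ee_pos: [431.6, -280.5, 199.4]
orientation: [3.142, 0.0, 0.058]
contact_force: [0.1, 0.5, 0.1]
grip_width: 0.6
gripper_force: 0.0
```

>>> step_arm --rows "0 0 0 0 1;0 0 0 0 1;0 0 0 0 1;0 0 0 0 1;0 0 0 0 1;0 0 0 0 1;0 0 0 0 1;0 0 0 0 1;0 0 0 0 1;0 0 0 0 1"

```text
time_s: 29.33
ee_pos: [431.7, -280.5, 199.4]
orientation: [3.142, 0.0, 0.058]
contact_force: [0.5, -0.6, 0.3]
grip_width: 0.6
gripper_force: 0.0
```

>>> step_arm --rows "0 0 0 0 1;0 0 0 0 1;0 0 0 0 1;0 0 0 0 1;0 0 0 0 1;0 0 0 0 1;0 0 0 0 1;0 0 0 0 1;0 0 0 0 1;0 0 0 0 1"

```text
time_s: 30.17
ee_pos: [431.6, -280.5, 199.4]
orientation: [3.142, 0.0, 0.058]
contact_force: [0.9, -0.1, -0.0]
grip_width: 0.3
gripper_force: 0.0
```

>>> step_arm --rows "0 0 0 0 1;0 0 0 0 1;0 0 0 0 1;0 0 0 0 1;0 0 0 0 1;0 0 0 0 1;0 0 0 0 1;0 0 0 0 1;0 0 0 0 1;0 0 0 0 1"

```text
time_s: 31.0
ee_pos: [431.6, -280.5, 199.4]
orientation: [3.142, 0.0, 0.058]
contact_force: [0.3, -0.1, 0.3]
grip_width: 0.5
gripper_force: 0.0
```

Run:
```python
from h import *
print(get_obs()['time_s'])
for n in("scene","top"):
    c=capture(n);P=cloud(c);P0=np.load(n+"0.npy")
    m=(np.hypot(P[...,0]-567,P[...,1]+273)<75)&(P[...,2]>128)&(P[...,2]<150)
    q=P[m]; A=np.c_[q[:,:2]-q[:,:2].mean(0),np.ones(len(q))]; print(n,len(q),cv2.minAreaRect(q[:,:2].astype(np.float32)),"slopes,z",np.linalg.lstsq(A,q[:,2],rcond=None)[0].round(3))
    d=np.hypot(P[...,0]-593,P[...,1]+34); k=(d<50)&(P[...,2]>125)&(P[...,2]<142)&(c['image'].max(2)<80)
    if k.any(): print("knob",cv2.minAreaRect(P[k][:,:2].astype(np.float32)),np.median(P[k][:,2]))
```

```text
31.0
scene 2102 ((568.4586791992188, -272.6583557128906), (110.6949234008789, 83.92646789550781), 3.065678596496582) slopes,z [-1.50000e-02 -3.00000e-03  1.37945e+02]
knob ((597.6177978515625, -35.168365478515625), (18.870346069335938, 62.08957290649414), 87.80885314941406) 135.62356380438436
top 2371 ((566.958251953125, -273.6421203613281), (106.36543273925781, 84.64122009277344), 3.2090184688568115) slopes,z [ 4.00000e-03 -4.00000e-03  1.37753e+02]
knob ((592.8094482421875, -34.91227340698242), (18.2005615234375, 66.02867126464844), 85.23792266845703) 134.85339771201444
```

>>> step_arm --rows "0 0 0 0 1;0 0 0 0 1;0 0 0 0 1;0 0 0 0 1;0 0 0 0 1;0 0 0 0 1;0 0 0 0 1;0 0 0 0 1;0 0 0 0 1;0 0 0 0 1"

```text
time_s: 31.93
ee_pos: [431.6, -280.5, 199.4]
orientation: [3.142, 0.0, 0.058]
contact_force: [0.1, 0.3, 0.3]
grip_width: 0.7
gripper_force: 0.0
```

```bash
python3 -c "
from rig import *
print(close_job())"
```

```text
the job is handed in; nothing more can be done
None
```

The job is handed in at about 32 s (no verdict was returned): the knob is home on the shaft, the drive toggle was pushed fully over, and the cover has closed by itself; the smaller switch, tape roll, gun and carton were never touched.

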